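# Isolate a laser burn-in box and open its flush hatch by the recessed ring pull

## Task

The burn-in box has to be opened for service: first swing its isolator handle to off, all the way, so that the hole in its tongue lines up with the hasp hole and a padlock could go through. Then flip up the ring pull that lies recessed in the flush hatch, and only then lift the hatch by it, over the top until it leans back on its stops and stays open by itself. Do not let the hatch drop or slam, and leave the other things on the bench where they are.

Things in the scene. Friction and masses are not known exactly. Their poses are not given: they have to be found in the camera images.
- box: Low pale sheet-metal box with an grey deck, 170 (x) x 310 (y) x 75 mm high, fixed to the bench. Origin: centre of its underside; z up; +y runs along its length to the hatch's hinge end (robot's left), x across it, away from the robot. Deck top at z = 75 mm; the isolator is at the deck's -y end, the hatch takes up the rest.
- hatch_hinge (a point): Middle of the hatch's hinge line, on the deck top at (0, 140, 75) mm of the box; the line runs along the box's x. Two small stop lugs, 25 mm high, stand 7 mm behind it.
- hatch (a joint): Opening angle of the hatch: 0 shut, flush with the deck; 1.57 upright; 1.85 leaning back on its stops. It balances at about 1.65: short of that it falls shut, beyond it falls gently onto the stops; the hinge is slightly damped. With the isolator on, the tongue lies 2 mm above the hatch's free edge and holds it shut.
- hatch_edge (a point): Middle of the hatch's free edge (towards -y of the box), on its top face, 186 mm from the hinge line. The hatch is a grey metal plate 136 mm (along x) x 184 mm, 5 mm thick, about 0.7 kg with the steel cup below it; gaps of 2 mm all round, so the ring pull is its only grip.
- ring_hinge (a point): Middle of the ring pull's hinge, on the hatch, 162 mm from the hatch's hinge line and 5 mm below the hatch's top face (24 mm from the hatch's free edge); the axis runs along the box's x.
- ring_pull (a joint): Angle of the ring pull: 0 = lying flush in its cup, pointing from its hinge towards the hatch's hinge; 1.57 = square to the hatch; 2.3 = its stop, tipped out over the hatch's free edge. Steel D-ring of 8 mm round bar, 66 mm wide (along x), 45 mm from hinge axis to the middle of its far bar. A little hinge friction: it stays about where it is left.
- ring_bar (a point): Middle of the ring's far straight bar (8 mm round, 44 mm straight, along the box's x), on the ring. Ring flat: 117 mm from the hatch's hinge line, bar centre 5 mm below the deck top. Inside the flat ring the cup is filled by an island 44 mm wide, 1 mm below the deck, with its edge 13 mm from the bar's centre, so no finger fits inside.
- scoop (a point): On the floor of the finger scoop in the cup, 34 mm below the hatch's top face, 17 mm from the flat ring bar's centre towards the hatch's hinge. Scoop 76 mm wide (along x), open under the bar to 12 mm beyond its centre; its lead-in slopes from the deck 55 mm from the bar to the floor 32 mm from it. A finger leaning 30 to 40 degrees (pointing down and to -y) gets its tip under the bar.
- isolator_axis (a point): On the isolator's upright turning axis at (-30, -98, 82) mm of the box, 7 mm above the deck.
- isolator (a joint): Angle of the isolator, 0 = on (handle and tongue point to +y of the box, tongue over the hatch's edge), 1.571 = off, its stop (they point to +x of the box); it turns clockwise seen from above, against a friction of about 0.12 N m, and stays where it is left.
- handle_end (a point): Point in the isolator's black bar handle, 36 mm from the axis and 24 mm above the deck. The bar is 15 mm wide, reaches from 19 mm behind the axis to 43 mm before it, and stands from 8 to 34 mm above the deck.
- tongue_hole (a point): Centre of the 9 mm padlock hole in the steel tongue (20 mm wide, 3 mm thick, 2 to 5 mm above the deck, under the handle), 56 mm from the axis; the tongue ends at 66 mm.
- hasp_hole (a point): Centre of the 9 mm padlock hole in the fixed hasp leaf, 56 mm from the isolator axis towards +x of the box; the tongue slides in under this leaf (24 mm wide, underside 7.5 mm, top 10 mm above the deck, 44 to 73 mm from the axis) at off.
- loupe: Bystander: black loupe, 37 mm wide, 40 mm high, to the left of the box. Origin under its centre.
- swab_tube: Bystander: clear tube with swabs, 39 mm wide, 106 mm high, back left. Origin under its centre.
- die_box: Bystander: small hinged box with a clear lid, 66 x 85 x 35 mm, right of the burn-in box. Origin under its centre.
- tweezers: Bystander: steel tweezers lying flat, 127 mm long, front right. Origin under the centre.
- petri_dish: Bystander: open dish, 60 mm wide, 14 mm high, back right. Origin under its centre. To the right of it stands the fixed instrument riser: legs and shelf from about x 0.45 and y -0.28 outwards, shelf 0.31 m high; keep the arm clear of it.

How it is judged:
On the way, in this order (a step that is already met when the one before it is completed fails the run):
1. the isolator is off: the tongue's hole lies under the hasp hole within 2.5 mm, the hatch still shut (horizontal distance between tongue_hole and hasp_hole below 0.0025 m and value of joint hatch below 0.05 rad), for 0.2 s.
2. the ring pull is flipped up by more than 60 degrees while the hatch is still down (value of joint ring_pull above 1.05 rad and value of joint hatch below 0.12 rad), for 0.1 s.
At the end, for the whole second after the job is handed in: The hatch leans back on its stops, opened by more than 1.75 rad (100 degrees), and is at rest; the isolator is still off, its tongue hole within 2.5 mm of the hasp hole seen from above (horizontal distance between tongue_hole and hasp_hole below 0.0025 m and value of joint hatch above 1.75 rad and velocity of joint hatch between -0.05 and 0.05 rad/s); the robot touches nothing.
It fails at once if the hatch drops back or slams (turns faster than 2 rad/s shut or 3 rad/s open) (velocity of joint hatch below -2 rad/s or velocity of joint hatch above 3 rad/s).
It fails at once if a bystander is pushed away by more than 30 mm (distance of any of loupe, swab_tube, die_box, tweezers, petri_dish from where it was at the start of the episode above 0.03 m).
It also fails if it takes over 67 s, if anything falls off the work surface, if the arm or the gripper's body presses on something with over 40 N, if the wrist force passes 120 N, or if a joint passes its speed limit or range.

## Robot

A 7-joint arm with a two-finger parallel gripper is mounted at the origin on a cart in front of the work surface, level with it; the furniture and walls round the work are solid. World frame = base frame: x ahead of the robot, y to its left, z up, the work surface at z = 0. Lengths are in m, angles in rad, forces in N, time in s.
With the tool pointing down it reaches from about 0.425 to 0.95 m from the base axis. Payload 16.7 kg.
Tool frame: the origin (TCP) lies at the very end of the fingers, on their centre line; the grasp point (between the pads) lies 19 mm behind it; z points along the fingers, y is the line along which they close (so a half turn about z gives the same grasp; the last joint's range is limited). The gripper opens to 94 mm and grips with 3 to 60 N. Pads are 16 mm wide; open, the fingers measure 119 mm over their backs; the gripper's body (75 mm by 177 mm) begins 78 mm behind the grasp point.
Start: joints at [1.048, 0.426, 0.074, 1.606, -0.034, 1.111, -0.067], TCP at [0.246, -0.629, 0.205] pointing down, gripper open.
Joint ranges: [-2.85, 2.85], [-0.5, 2.14], [-1.23, 1.37], [0.21, 2.46], [-1.02, 4.16], [0.16, 2.05], [-2.73, 2.73]. Speed limits (rad/s): [1.89, 1.89, 2.39, 2.39, 3.01, 3.01, 3.01].

## Interface

Orientations are given as a 3x3 rotation matrix whose columns are the frame's x, y, z axes.
In Python, from bench import r gives the robot as it stands.
- The arm moves only by the shell command python3 nudge.py 'ROWS'. ROWS is a JSON list that holds a single list of rows (three levels of brackets), with 1 to 5 rows, each of 7 numbers: dx, dy, dz in shares of the most that a row can go, 1 being 50 mm, then a rotation vector rx, ry, rz in units of 0.2 rad, then the finger opening in m; each row shifts and turns the commanded pose from where the row before left it, along the tool's axes as they then stand; what a row does not reach is not made up. A row lasts 1/10 s, in which the tool goes at most 0.05 m and 0.15 rad, less where a joint would pass 70% of its speed; a pose out of reach is approached as far as the arm can. The fingers move at their own pace and stop on an object; the grip force is fixed at half the most. Time passes only in rows, so rows that do not move let the fingers close. It prints the time, the measured TCP pose, the force, the opening and the grip force at its end. Input that does not fit is refused with a message, and nothing moves.
- r.state(): the state, without advancing time (a new reading comes with each control period).
- r.grab_frame(name): name is "scene" or "top" or "wrist"; returns the picture (480x640x3 uint8, red, green, blue); there is no depth.
- r.camera_params(name): a dict with "fx", "fy", "cx", "cy" (pixels), "R" (3x3) and "t" (3): a world point X has camera coordinates R X + t. Camera axes: x right, y down, z forward; pixel columns grow to the right and rows downward; lengths in m; the calibration is good to about 2 mm. A picture is of the moment at which its call begins: read the wrist's pose just before it. camera_params takes no time and is no camera call; for the wrist camera it gives the pose at the moment of the call.
- r.job_done(): hands the job in; it is judged then, once.
The state is a dict: "clock": time; "joint_positions": joint angles; "qd": joint speeds; "joint_efforts": joint torques, N m; "eef_pos": TCP position; "eef_rot": TCP orientation; "force": force on the tool from outside, world axes, zero at the start; "moment": the same for the moment, N m; "gripper_width": finger opening in m; "grip_force": force on a finger pad.
Only numpy, scipy, OpenCV 4.12 (cv2) and the standard library are available. Lean on these libraries where they do the work, as an engineer would, in place of code of your own. Each camera call takes 0.05 s, during which the arm holds its last target. There are 200 camera calls.

## Working session

There is one attempt and no reset: what is moved stays moved. The work goes in short steps, Python scripts to look and compute and a shell command to move; the robot and the scene stay as the last step left them, time stands still between calls to the robot, and variables do not carry over. Pictures are saved under pics/ and viewed, at most 11 in all, crops included, and the job is handed in when it is done.

```bash
ls; mkdir -p pics
python3 - <<'E'
from bench import r
import cv2,numpy as np
np.set_printoptions(precision=4,suppress=True)
for n in("top","scene"):
    cv2.imwrite(f"pics/{n}0.png",r.grab_frame(n)[:,:,::-1]); print(n,r.camera_params(n))
s=r.state();print(s)
E
```

```text
bench.py
nudge.py
pics
top {'fx': 586.685498814061, 'fy': 586.685498814061, 'cx': 325.45653186098934, 'cy': 228.36848612189362, 'R': array([[ 0.0148, -0.9999, -0.0024],
       [-0.9727, -0.0138, -0.2318],
       [ 0.2317,  0.0057, -0.9728]]), 't': array([-0.0371,  0.549 ,  1.3083])}
scene {'fx': 439.7136494324473, 'fy': 439.7136494324473, 'cx': 320.9208231264743, 'cy': 240.96735949033535, 'R': array([[-0.8026, -0.5961, -0.0231],
       [-0.3282,  0.4735, -0.8174],
       [ 0.4981, -0.6484, -0.5757]]), 't': array([0.3975, 0.2653, 0.9737])}
{'clock': 0.1, 'joint_positions': array([ 1.0485,  0.4267,  0.0739,  1.6065, -0.0341,  1.1108, -0.0671]), 'qd': array([ 0.0006, -0.002 ,  0.0004, -0.0015, -0.0005, -0.0003,  0.002 ]), 'joint_efforts': array([  0.0072, -93.7473,   3.6765, -45.5041,  -0.0486,   0.0168,
         0.    ]), 'eef_pos': array([ 0.2456, -0.6283,  0.2048]), 'eef_rot': array([[ 0.9313,  0.3642, -0.0005],
       [ 0.3642, -0.9313,  0.001 ],
       [-0.0001, -0.0011, -1.    ]]), 'force': array([-0.1015, -0.4583, -0.1092]), 'moment': array([-0.0441,  0.0097, -0.0141]), 'grip_force': 0.0, 'gripper_width': 0.0939663068106229}
```
View pics/top0.png

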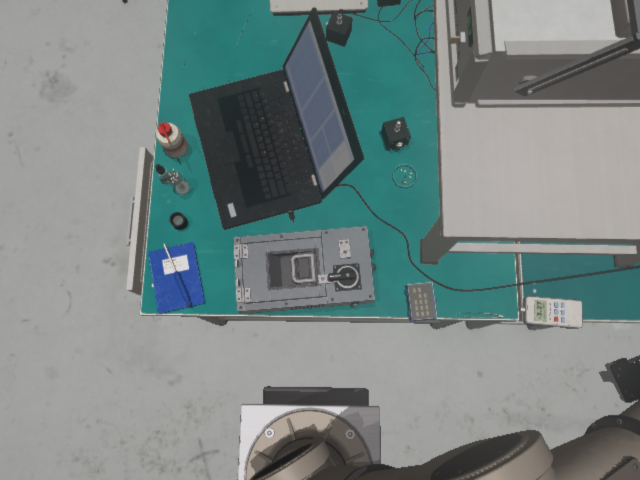

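View pics/scene0.png

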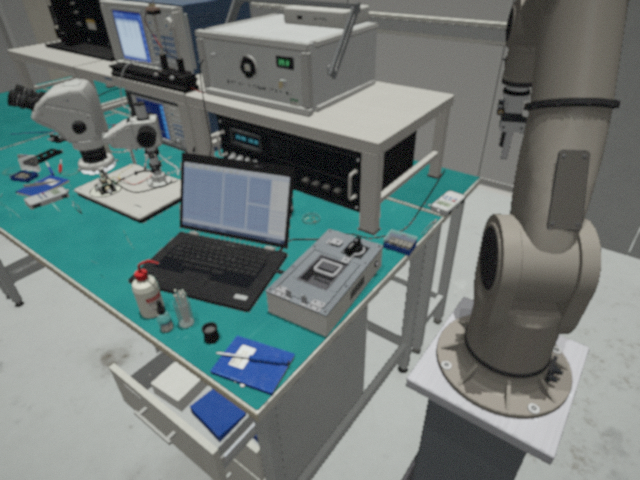

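The top view shows the box at columns 234–374, rows 227–312, with the hatch hinge on the left and the isolator near (346,276). The handle points left and the hasp is near (345,248). I'll zoom in on the box to measure it.

Run:
```python
import cv2
im=cv2.imread("pics/top0.png")[215:325,225:385]
cv2.imwrite("pics/crop0.png",cv2.resize(im,None,fx=5,fy=5,interpolation=cv2.INTER_CUBIC))
```

View pics/crop0.png

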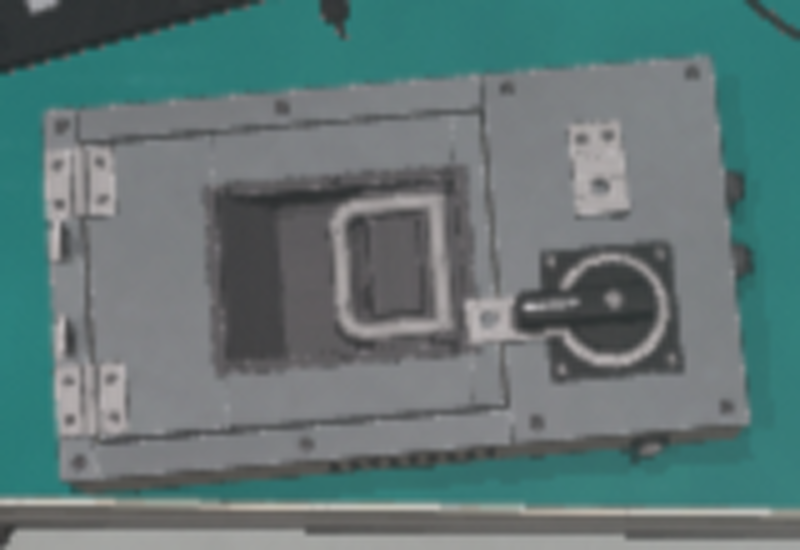

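The crop shows the deck corners at (45,110), (712,57), (748,425) and (62,480). The hasp hole is at (600,185), the tongue hole at (489,318) and the handle knob at (614,299). I'll fit the box pose to these.

```bash
cat > h.py <<'E'
import numpy as np,cv2
from scipy.optimize import least_squares
from scipy.spatial.transform import Rotation as Ro
from bench import r
np.set_printoptions(precision=4,suppress=True)
def proj(c,X):
    p=X@np.array(c["R"]).T+c["t"]; return p[:,:2]/p[:,2:]*[c["fx"],c["fy"]]+[c["cx"],c["cy"]]
def b2w(q,P):
    c,s=np.cos(q[2]),np.sin(q[2]); P=np.atleast_2d(P)/1000.
    return np.c_[P[:,0]*c-P[:,1]*s+q[0],P[:,0]*s+P[:,1]*c+q[1],P[:,2]]
E
python3 - <<'E'
from h import *
P=np.array([(85,155,75),(85,-155,75),(-85,-155,75),(-85,155,75),(26,-98,85),(-30,-42,80)],float)
u=(np.array([(45,110),(712,57),(748,425),(62,480),(600,185),(489,318)])+.5)/5-.5+[225,215]
c=r.camera_params("top")
f=least_squares(lambda q:(proj(c,b2w(q,P))-u).ravel(),[.6,0,0])
print(f.x,f.fun.reshape(-1,2))
E
```

```text
[0.4544 0.0208 0.0961] [[-0.0561  0.0794]
 [-0.1142  0.0269]
 [ 0.0389 -0.592 ]
 [-0.0493 -0.3382]
 [ 0.2307  0.4258]
 [-0.0521  0.4197]]
```

```bash
cat >> h.py <<'E'
Q=np.array([.4544,.0208,.0961])
B=Ro.from_euler("z",Q[2]).as_matrix()      # box axes in world
def delta(p,R,p1,R1=None):
    """tool-frame shift and rotation vector from pose (p,R) to (p1,R1)"""
    return R.T@(np.asarray(p1)-p), (Ro.from_matrix(R.T@R1).as_rotvec() if R1 is not None else 0)
E
python3 - <<'E'
from h import *
s=r.state();p,R=s["eef_pos"],s["eef_rot"]
A=np.array([.31,-.33,.205]);print(delta(p,R,A))
g=b2w(Q,(-30,-98+22,75))[0]; g[2]=.15; print(g)
R1=B@np.array([[0,1,0],[1,0,0],[0,0,-1.]])
print(delta(A,R,g,R1))
E
```

```text
(array([ 0.1686, -0.2544,  0.0001]), 0)
[ 0.4318 -0.0577  0.15  ]
(array([ 0.2126, -0.2091,  0.0552]), array([-0.001 , -0.0006, -1.2941]))
```

The manual's scale: shifts go in shares of 50 mm and turns go in units of 0.2 rad. Converting my numbers, -0.0424 m is -0.848, 0.0281 m is 0.562.

```bash
python3 nudge.py '[[[0.562,-0.848,0,0,0,0,0.094],[0.562,-0.848,0,0,0,0,0.094],[0.562,-0.848,0,0,0,0,0.094],[0.562,-0.848,0,0,0,0,0.094],[0.562,-0.848,0,0,0,0,0.094]]]'
python3 nudge.py '[[[0.562,-0.848,0,0,0,0,0.094],[0.608,-0.598,0,0,0,0,0.094],[0.608,-0.598,0,0,0,0,0.094],[0.608,-0.598,0,0,0,0,0.094],[0.608,-0.598,0,0,0,0,0.094]]]'
python3 nudge.py '[[[0.608,-0.598,0,0,0,0,0.07],[0.608,-0.598,0,0,0,0,0.07],[0.608,-0.598,0,0,0,-0.7,0.07],[0,0,0,0,0,-0.7,0.07],[0,0,0,0,0,-0.7,0.07]]]'
python3 nudge.py '[[[0,0,0,0,0,-0.7,0.06],[0,0,0,0,0,-0.7,0.06],[0,0,0,0,0,-0.7,0.06],[0,0,0,0,0,-0.7,0.06],[0,0,0,0,0,-0.7,0.06]]]'
python3 nudge.py '[[[0,0,0,0,0,-0.7,0.05],[0,0,0,0,0,0,0.05]]]'
python3 - <<'E'
from h import *
s=r.state();p,R=s["eef_pos"],s["eef_rot"]
g=b2w(Q,(-30,-98+22,75))[0]; g[2]=.15
R1=B@np.array([[0,1,0],[1,0,0],[0,0,-1.]])
print(p,s["joint_positions"],delta(p,R,g,R1))
cv2.imwrite("pics/top1.png",cv2.resize(r.grab_frame("top")[190:340,220:430,::-1],None,fx=3,fy=3,interpolation=cv2.INTER_CUBIC))
cv2.imwrite("pics/wrist1.png",r.grab_frame("wrist")[:,:,::-1])
E
```

```text
clock: 0.6
eef_pos: [0.2985, -0.3821, 0.2052]
eef_rot: [[0.931, 0.364, -0.0], [0.364, -0.931, 0.0], [-0.0, -0.0, -1.0]]
force: [0.4, -0.4, 1.3]
gripper_width: 0.0942
grip_force: 0.0
clock: 1.1
eef_pos: [0.379, -0.178, 0.2056]
eef_rot: [[0.931, 0.364, 0.0], [0.364, -0.931, -0.0], [0.0, 0.0, -1.0]]
force: [0.0, -0.5, -0.0]
gripper_width: 0.094
grip_force: 0.0
clock: 1.6
eef_pos: [0.4312, -0.0617, 0.2053]
eef_rot: [[0.696, 0.718, -0.0], [0.718, -0.696, 0.0], [-0.0, -0.001, -1.0]]
force: [0.3, -0.2, 0.3]
gripper_width: 0.0699
grip_force: 0.0
clock: 2.1
eef_pos: [0.4309, -0.063, 0.2053]
eef_rot: [[0.072, 0.997, -0.0], [0.997, -0.072, 0.0], [0.0, -0.0, -1.0]]
force: [0.3, 0.1, -0.2]
gripper_width: 0.0595
grip_force: 0.0
clock: 2.3
eef_pos: [0.4309, -0.063, 0.2054]
eef_rot: [[-0.065, 0.998, -0.0], [0.998, 0.065, 0.0], [0.0, -0.0, -1.0]]
force: [-0.1, 0.0, 0.4]
gripper_width: 0.0504
grip_force: 0.0
[ 0.4309 -0.063   0.2054] [ 0.4332  0.0535 -0.4457  2.0922  0.0273  1.0017  0.038 ] (array([0.0051, 0.0013, 0.0554]), array([-0.0004, -0.0001, -0.0313]))
```

View pics/wrist1.png

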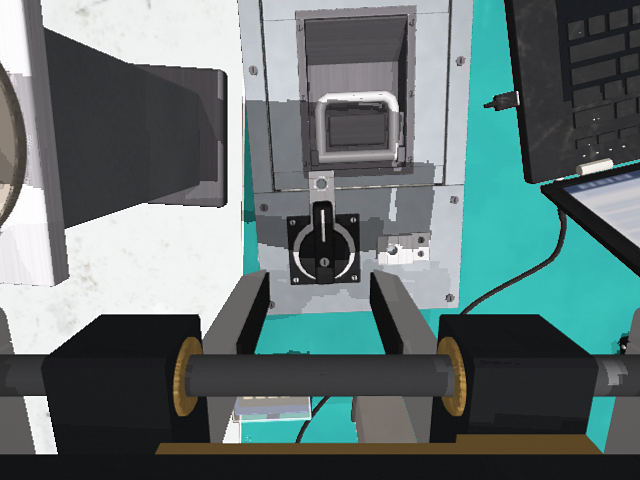

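The wrist view shows the open fingers straddling the handle line. The handle pivot is at (324,262), the tongue hole at (321,184), the hasp hole at (392,250) and the ring's far bar at (357,97). I'll check the fitted pose against these.

Run:
```python
from h import *
c=r.camera_params("wrist")
P=np.array([(-30,-42,80),(26,-98,85),(0,23,72),(85,-155,75),(-85,-155,75)])
print(proj(c,b2w(Q,P)))
P=P[:3];u=np.array([(321,184),(392,250),(357,97)])
f=least_squares(lambda q:(proj(c,b2w(q,P))-u).ravel(),Q);print(f.x,f.fun)
```

```text
[[320.0042 184.5698]
 [391.0522 251.3197]
 [355.4694  97.8368]
 [455.822  308.2216]
 [262.5361 315.079 ]]
[0.4553 0.0216 0.0951] [ 0.1399 -0.353   0.1316  0.5247 -0.261  -0.1264]
```

To row units: 0.03 m is 0.6, 0.027 m is 0.54, -0.031 rad is -0.155.

```bash
sed -i 's/^Q=.*/Q=np.array([.4549,.0212,.0956])/' h.py
python3 nudge.py '[[[0.11,0.034,0.6,0,0,-0.155,0.05],[0,0,0.6,0,0,0,0.05],[0,0,0.6,0,0,0,0.05],[0,0,0.54,0,0,0,0.05],[0,0,0,0,0,0,0.0]]]'
python3 nudge.py '[[[0,0,0,0,0,0,0.0],[0,0,0,0,0,0,0.0],[0,0,0,0,0,0,0.0],[0,0,0,0,0,0,0.0]]]'
python3 - <<'E'
from h import *
s=r.state();p,R=s["eef_pos"],s["eef_rot"]
ax=b2w(Q,(-30,-98,75+13))[0]
print(R.T@(p-ax), Ro.from_matrix(B.T@R).as_euler("zyx"),s["force"],s["moment"])
E
```

```text
clock: 2.9
eef_pos: [0.4303, -0.0571, 0.086]
eef_rot: [[-0.09, 0.996, -0.005], [0.996, 0.09, 0.001], [0.001, -0.005, -1.0]]
force: [-0.5, 0.4, 1.1]
gripper_width: 0.0452
grip_force: 0.0
clock: 3.3
eef_pos: [0.4342, -0.0576, 0.0907]
eef_rot: [[-0.092, 0.996, 0.004], [0.996, 0.092, -0.001], [-0.001, 0.004, -1.0]]
force: [-10.3, -3.0, 22.0]
gripper_width: 0.0146
grip_force: 83.7
[ 0.0215  0.0018 -0.0027] [-1.5673  0.0037  3.1402] [-10.342   -2.9633  21.9823] [-1.1266  2.5338 -0.2567]
```

```bash
python3 nudge.py '[[[0,0,0,0,0,0,0.0],[0,0,0,0,0,0,0.0]]]'
```

```text
clock: 3.5
eef_pos: [0.4339, -0.0577, 0.0908]
eef_rot: [[-0.092, 0.996, 0.003], [0.996, 0.092, -0.001], [-0.001, 0.003, -1.0]]
force: [-4.7, 0.5, 25.1]
gripper_width: 0.0146
grip_force: 80.8
```

```bash
python3 nudge.py '[[[0,0,-0.06,0,0,0,0.0],[-0.004,0.062,0,0,0,0.715,0.0],[-0.004,0.062,0,0,0,0.715,0.0],[-0.004,0.062,0,0,0,0.715,0.0],[-0.004,0.062,0,0,0,0.715,0.0]]]'
python3 nudge.py '[[[-0.004,0.062,0,0,0,0.715,0.0],[-0.004,0.062,0,0,0,0.715,0.0],[-0.004,0.062,0,0,0,0.715,0.0],[-0.004,0.062,0,0,0,0.715,0.0]]]'
python3 nudge.py '[[[-0.004,0.062,0,0,0,0.715,0.0],[-0.004,0.062,0,0,0,0.715,0.0],[-0.004,0.062,0,0,0,0.715,0.0],[0,0.02,0,0,0,0.2,0.0],[0,0,0,0,0,0,0.0]]]'
python3 - <<'E'
from h import *
s=r.state();p,R=s["eef_pos"],s["eef_rot"]
ax=b2w(Q,(-30,-98,75+13))[0]
print(R.T@(p-ax), Ro.from_matrix(B.T@R).as_euler("zyx"),s["force"],s["moment"])
cv2.imwrite("pics/top2.png",cv2.resize(r.grab_frame("top")[215:325,225:385,::-1],None,fx=5,fy=5,interpolation=cv2.INTER_CUBIC))
cv2.imwrite("pics/wrist2.png",r.grab_frame("wrist")[:,:,::-1])
E
```

```text
clock: 4.0
eef_pos: [0.4453, -0.0599, 0.0922]
eef_rot: [[0.466, 0.885, 0.002], [0.885, -0.466, -0.0], [0.001, 0.002, -1.0]]
force: [5.1, -2.2, -10.6]
gripper_width: 0.0145
grip_force: 31.2
clock: 4.4
eef_pos: [0.4543, -0.0683, 0.0922]
eef_rot: [[0.871, 0.491, 0.002], [0.491, -0.871, -0.0], [0.002, 0.001, -1.0]]
force: [4.4, -1.4, -12.1]
gripper_width: 0.015
grip_force: 31.2
clock: 4.9
eef_pos: [0.4572, -0.0774, 0.0923]
eef_rot: [[0.999, 0.049, 0.002], [0.049, -0.999, 0.0], [0.002, -0.0, -1.0]]
force: [5.8, 1.4, -9.6]
gripper_width: 0.0148
grip_force: 31.2
[ 0.0229 -0.0007 -0.0042] [ 0.0461  0.0021 -3.1414] [ 5.7608  1.4468 -9.6247] [ 0.4974 -1.1401  0.5225]
```

```bash
python3 nudge.py '[[[0,0.02,0,0,0,0.25,0.0],[0,0.02,0,0,0,0.25,0.0],[0,0,0,0,0,0,0]]]'
python3 - <<'E'
from h import *
s=r.state();p,R=s["eef_pos"],s["eef_rot"]
ax=b2w(Q,(-30,-98,75+13))[0]
print(R.T@(p-ax), Ro.from_matrix(B.T@R).as_euler("zyx"),s["force"],s["moment"])
E
python3 nudge.py '[[[0,0,0,0,0,0,0.04],[0,0,0,0,0,0,0.04],[0,0,-0.4,0,0,0,0.06],[0,0,-0.8,0,0,0,0.06],[0,0,-0.8,0,0,0,0.06]]]'
python3 - <<'E'
from h import *
im=r.grab_frame("wrist")[:,:,::-1];cv2.imwrite("pics/wrist3.png",im)
c=r.camera_params("wrist")
print(r.state()["joint_positions"]);print(proj(c,b2w(Q,[(-30,-98,109),(26,-98,85),(26,-98,78),(13,-98,109)])))
E
```

```text
clock: 5.3
eef_pos: [0.4566, -0.0779, 0.0922]
eef_rot: [[0.999, -0.05, 0.001], [-0.05, -0.999, 0.002], [0.001, -0.002, -1.0]]
force: [-0.1, 13.0, -2.7]
gripper_width: 0.0163
grip_force: 31.5
[ 0.0222 -0.0025 -0.0042] [ 0.1451  0.0009 -3.1398] [-0.0935 12.9789 -2.6597] [3.0318 0.1707 0.606 ]
clock: 5.8
eef_pos: [0.456, -0.08, 0.1931]
eef_rot: [[0.999, -0.05, -0.0], [-0.05, -0.999, 0.0], [-0.0, -0.0, -1.0]]
force: [0.3, -0.3, 0.1]
gripper_width: 0.0526
grip_force: 0.0
[ 0.1721  0.0909 -0.1456  2.062   0.0162  0.9822 -1.6027]
[[320.3919 274.0742]
 [309.8698 195.9786]
 [310.0837 194.8855]
 [311.7817 217.9259]]
```

View pics/wrist3.png

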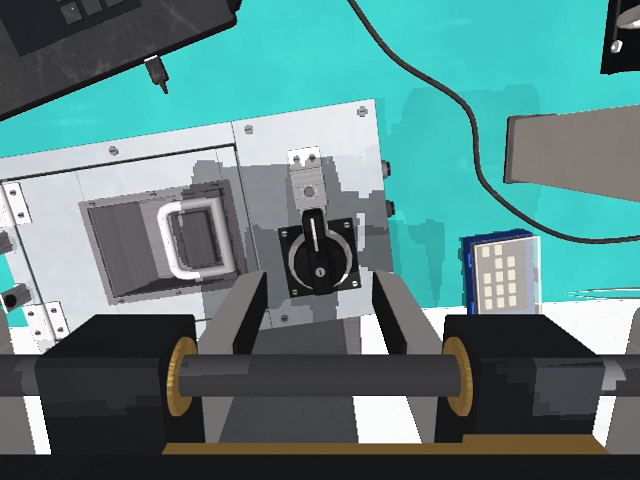

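The handle now points at the hasp, from its pivot at (320,271) to its tip near (314,212), and the padlock hole at (309,192) looks filled by the tongue. The pads were also pried apart against the stop, so I take the isolator as off. The ring is next.

```bash
cat >> h.py <<'E'
def ringpose(by,bz,al,e,k,W,x=0):
    """TCP pose with finger 1's inner face k mm clear of the bar at box (x,by,bz)"""
    s,c=np.sin(al),np.cos(al); z=np.array([0,-s,-c]); y=np.array([0,-c,s])
    return b2w(Q,np.array([x,by,bz])+e*z+(W/2-4-k)*y)[0], B@np.c_[[1,0,0],y,z]
E
python3 - <<'E'
from h import *
s=r.state();p,R=s["eef_pos"],s["eef_rot"]
t,R1=ringpose(23,70,.56,-90,8,60); print(t,delta(p,R,t,R1))
t2,_=ringpose(23,70,.56,10,8,60);print(t2)
E
```

```text
[0.4496 0.0765 0.1558] (array([-0.0175, -0.1561,  0.0435]), array([-0.5583,  0.0335, -0.144 ]))
[0.4547 0.0236 0.0711]
```

To row units: -0.039 m is -0.78, -0.0045 m is -0.09, -0.1396 rad is -0.698.

```bash
python3 nudge.py '[[[-0.09,-0.78,0,0,0,0,0.06],[-0.09,-0.78,0,0,0,0,0.06],[-0.09,-0.78,0,0,0,0,0.06],[-0.09,-0.78,0,0,0,0,0.06],[0,0,0,-0.698,0.042,-0.18,0.06]]]'
python3 nudge.py '[[[0,0,0,-0.698,0.042,-0.18,0.06],[0,0,0,-0.698,0.042,-0.18,0.06],[0,0,0,-0.698,0.042,-0.18,0.06],[0,0,0,0,0,0,0.06],[0,0,0,0,0,0,0.06]]]'
python3 - <<'E'
from h import *
s=r.state();p,R=s["eef_pos"],s["eef_rot"]
print(s["joint_positions"])
t,R1=ringpose(23,70,.56,-90,8,60); print(delta(p,R,t,R1))
t2,_=ringpose(23,70,.56,10,8,60);print(delta(p,R,t2))
E
```

```text
clock: 6.35
eef_pos: [0.4461, 0.078, 0.1926]
eef_rot: [[1.0, -0.016, 0.006], [-0.015, -0.99, -0.138], [0.008, 0.138, -0.99]]
force: [-0.8, -1.8, -0.7]
gripper_width: 0.06
grip_force: 0.0
clock: 6.85
eef_pos: [0.446, 0.0775, 0.1913]
eef_rot: [[0.995, 0.087, 0.045], [0.097, -0.844, -0.527], [-0.008, 0.529, -0.849]]
force: [0.6, 0.2, -0.1]
gripper_width: 0.0599
grip_force: 0.0
[-0.3463  0.2599 -0.3927  2.0264  0.5523  1.2955 -2.4844]
(array([ 0.0038, -0.0176,  0.0308]), array([-0.0026,  0.0059,  0.0058]))
(array([ 0.0044, -0.0173,  0.1308]), 0)
```

Joint 7 is at −2.48, close to its limit. The gripper is symmetric, so I'll turn it half a turn about the tool z axis for more range.

```bash
for i in 1 2 3 4; do python3 nudge.py '[[[0,0,0,0,0,-0.748,0.06],[0,0,0,0,0,-0.748,0.06],[0,0,0,0,0,-0.748,0.06],[0,0,0,0,0,-0.748,0.06],[0,0,0,0,0,-0.748,0.06]]]'|head -1; done; python3 nudge.py '[[[0,0,0,0,0,-0.748,0.06],[0,0,0,0,0,0,0.06],[0,0,0,0,0,0,0.06]]]'
python3 - <<'E'
from h import *
s=r.state();p,R=s["eef_pos"],s["eef_rot"]
F=np.diag([-1,-1,1.])
print(s["joint_positions"])
t,R1=ringpose(23,70,.56,-30,8,60); print(delta(p,R,t,R1@F))
E
```

```text
clock: 7.35
clock: 7.85
clock: 8.35
clock: 8.85
clock: 9.15
eef_pos: [0.4463, 0.0758, 0.192]
eef_rot: [[-0.996, -0.078, 0.044], [-0.09, 0.845, -0.528], [0.004, -0.53, -0.848]]
force: [0.2, 0.2, 0.4]
gripper_width: 0.0601
grip_force: 0.0
[-0.0186  0.3239 -0.7801  2.0094  0.6436  1.3746  0.5606]
(array([-0.0039,  0.0194,  0.0904]), array([ 0.0017, -0.0064, -0.0028]))
```

To row units: 0.03 m is 0.6, 0.0194 m is 0.388, -0.006 rad is -0.03.

```bash
python3 nudge.py '[[[-0.08,0.388,0,0.01,-0.03,-0.015,0.06],[0,0,0.6,0,0,0,0.06],[0,0,0.6,0,0,0,0.06],[0,0,0.6,0,0,0,0.06],[0,0,0,0,0,0,0.06]]]'
python3 - <<'E'
from h import *
s=r.state();p,R=s["eef_pos"],s["eef_rot"]
F=np.diag([-1,-1,1.])
t,R1=ringpose(23,70,.56,10,8,60); print(delta(p,R,t,R1@F))
cv2.imwrite("pics/wrist4.png",r.grab_frame("wrist")[:,:,::-1])
print(proj(r.camera_params("wrist"),b2w(Q,[(-22,23,75),(22,23,75),(0,-22,70)])))
E
```

```text
clock: 9.65
eef_pos: [0.4517, 0.043, 0.1031]
eef_rot: [[-0.995, -0.084, 0.047], [-0.096, 0.842, -0.531], [0.005, -0.533, -0.846]]
force: [0.8, -0.4, 0.2]
gripper_width: 0.0602
grip_force: 0.0
(array([-0.0013,  0.0005,  0.0376]), array([-0.0025, -0.0044,  0.0033]))
[[345.562  234.5521]
 [344.0021 308.2653]
 [286.4785 257.8078]]
```

View pics/wrist4.png

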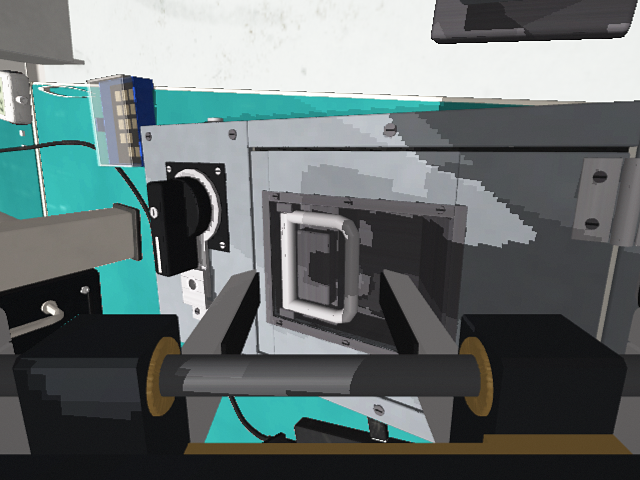

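The ring bar is at column 348, rows 225–315, within 3 px of the prediction. The right finger is over the scoop and the left one is clear above. I'll insert now.

```bash
python3 nudge.py '[[[-0.026,0.01,0.2,0,0,0,0.06],[0,0,0.2,0,0,0,0.06],[0,0,0.2,0,0,0,0.06],[0,0,0.152,0,0,0,0.06],[0,0,0,0,0,0,0.06]]]'
python3 - <<'E'
from h import *
s=r.state();p,R=s["eef_pos"],s["eef_rot"]
F=np.diag([-1,-1,1.])
print(delta(p,R,ringpose(23,70,.56,10,8,60)[0])[0])
for a in np.arange(0,1.71,.17):
    t,_=ringpose(-22+45*np.cos(a),70+45*np.sin(a),.56,10,-1,60); d=R.T@(t-p); print(a,d); p=t
E
```

```text
clock: 10.2
eef_pos: [0.4558, 0.0258, 0.0721]
eef_rot: [[-0.995, -0.088, 0.05], [-0.101, 0.842, -0.53], [0.005, -0.532, -0.847]]
force: [0.5, 0.6, -0.2]
gripper_width: 0.0606
grip_force: 0.0
[ 0.0013 -0.0012  0.002 ]
0.0 [ 0.0014 -0.0102  0.002 ]
0.17 [ 0.     -0.0046 -0.0061]
0.34 [ 0.     -0.0056 -0.0052]
0.51 [ 0.0001 -0.0064 -0.0042]
0.68 [ 0.0001 -0.007  -0.0031]
0.8500000000000001 [ 0.0001 -0.0074 -0.0018]
1.02 [ 0.0001 -0.0076 -0.0006]
1.1900000000000002 [ 0.0001 -0.0076  0.0007]
1.36 [ 0.0001 -0.0074  0.002 ]
1.53 [ 0.     -0.0069  0.0032]
1.7000000000000002 [ 0.     -0.0063  0.0043]
```

To row units: -0.01 m is -0.2, -0.0064 m is -0.128.

```bash
python3 nudge.py '[[[0.02,-0.2,0,0,0,0,0.06],[0,-0.092,-0.122,0,0,0,0.06],[0,-0.112,-0.104,0,0,0,0.06],[0,-0.128,-0.084,0,0,0,0.06]]]'
python3 nudge.py '[[[0,-0.14,-0.062,0,0,0,0.06],[0,-0.148,-0.036,0,0,0,0.06],[0,-0.152,-0.012,0,0,0,0.06],[0,-0.152,0.014,0,0,0,0.06]]]'
python3 nudge.py '[[[0,-0.148,0.04,0,0,0,0.06],[0,-0.138,0.064,0,0,0,0.06],[0,0,0,0,0,0,0.06],[0,0,0,0,0,0,0.06]]]'
python3 - <<'E'
from h import *
s=r.state();print(s["force"],s["joint_positions"])
cv2.imwrite("pics/wrist5.png",r.grab_frame("wrist")[:,:,::-1])
E
```

```text
clock: 10.6
eef_pos: [0.457, 0.0128, 0.1011]
eef_rot: [[-0.995, -0.089, 0.052], [-0.103, 0.843, -0.528], [0.003, -0.531, -0.847]]
force: [-0.7, 3.3, -0.2]
gripper_width: 0.0599
grip_force: 1.0
clock: 11.0
eef_pos: [0.4592, -0.0109, 0.1204]
eef_rot: [[-0.995, -0.088, 0.051], [-0.102, 0.842, -0.53], [0.004, -0.532, -0.847]]
force: [0.4, 0.1, -0.6]
gripper_width: 0.0602
grip_force: 0.3
clock: 11.4
eef_pos: [0.4605, -0.0252, 0.1231]
eef_rot: [[-0.995, -0.088, 0.051], [-0.102, 0.842, -0.53], [0.004, -0.532, -0.847]]
force: [-0.6, 0.6, 1.5]
gripper_width: 0.0599
grip_force: 0.0
[-0.6465  0.5608  1.5284] [ 0.1032  0.3653 -0.701   2.138   0.7893  1.1819  0.5905]
```

View pics/wrist5.png

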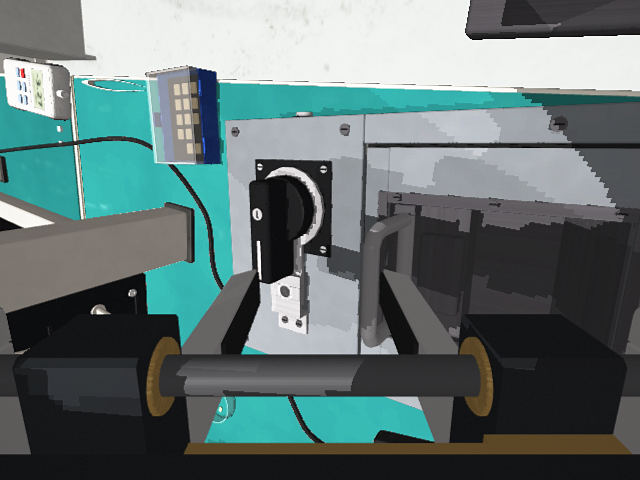

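The ring stands up at column 376, rows 215–345, just inside the right finger. The left finger is on the other side and the isolator handle still points to the hasp. I'll close on the bar.

```bash
python3 nudge.py '[[[0,0.13,0,0,0,0,0.047],[0,0.13,0.02,0,0,0,0.034],[0,0.13,0.02,0,0,0,0.021],[0,0.11,0.02,0,0,0,0.0],[0,0,0,0,0,0,0.0]]]'
python3 nudge.py '[[[0,0,0,0,0,0,0.0],[0,0,0,0,0,0,0.0],[0,0,0,0,0,0,0.0]]]'
python3 - <<'E'
from h import *
s=r.state();p,R=s["eef_pos"],s["eef_rot"]
print(s["force"])
# box-frame tip and estimated bar
d=B.T@(p-[Q[0],Q[1],0])*1000; print(d, d-10*B.T@R[:,2])
cv2.imwrite("pics/wrist6.png",r.grab_frame("wrist")[:,:,::-1])
E
```

```text
clock: 11.95
eef_pos: [0.4583, -0.0046, 0.1066]
eef_rot: [[-0.995, -0.09, 0.051], [-0.103, 0.842, -0.529], [0.005, -0.532, -0.847]]
force: [-0.8, 0.1, 0.6]
gripper_width: 0.0234
grip_force: 0.0
clock: 12.25
eef_pos: [0.4586, -0.0055, 0.1074]
eef_rot: [[-0.995, -0.088, 0.051], [-0.102, 0.842, -0.529], [0.004, -0.532, -0.847]]
force: [-0.3, 0.3, -0.6]
gripper_width: 0.0067
grip_force: 30.0
[-0.304   0.309  -0.6356]
[  1.1511 -26.9753 107.4349] [  1.1477 -21.6567 115.9032]
```

View pics/wrist6.png

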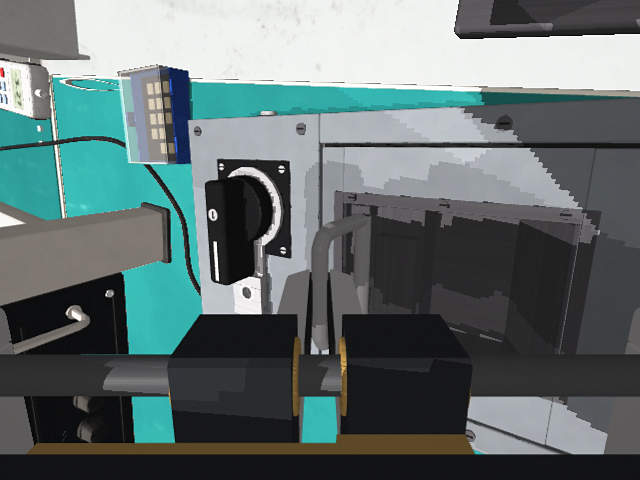

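Both pads hold the bar at 30 N, around (325,290) in the picture. Now I'll lift along the circle about the hatch hinge.

Run:
```python
from h import *
R=r.state()["eef_rot"]
f=np.linspace(0,1.85,26)+.242
W=np.c_[0*f,-167*np.cos(f),167*np.sin(f)]/1000
print(np.round(np.diff(W,axis=0)@B.T@R,4).tolist())
```

```text
[[0.0, -0.0034, -0.0119], [0.0, -0.0025, -0.0121], [0.0, -0.0016, -0.0122], [0.0, -0.0007, -0.0123], [-0.0, 0.0002, -0.0124], [-0.0, 0.0011, -0.0123], [-0.0, 0.002, -0.0122], [-0.0, 0.0029, -0.012], [-0.0, 0.0038, -0.0118], [-0.0, 0.0046, -0.0115], [-0.0, 0.0055, -0.0111], [-0.0, 0.0063, -0.0106], [-0.0001, 0.007, -0.0102], [-0.0001, 0.0078, -0.0096], [-0.0001, 0.0085, -0.009], [-0.0001, 0.0091, -0.0084], [-0.0001, 0.0097, -0.0077], [-0.0001, 0.0102, -0.0069], [-0.0001, 0.0107, -0.0061], [-0.0001, 0.0111, -0.0053], [-0.0001, 0.0115, -0.0045], [-0.0001, 0.0118, -0.0036], [-0.0001, 0.012, -0.0028], [-0.0001, 0.0122, -0.0019], [-0.0001, 0.0123, -0.0009]]
```

The manual's scale: shifts go in shares of 50 mm and turns go in units of 0.2 rad. Converting my numbers, -0.0122 m is -0.244, -0.0121 m is -0.242.

```bash
python3 nudge.py '[[[0,-0.034,-0.12,0,0,0,0],[0,-0.034,-0.118,0,0,0,0],[0,-0.05,-0.242,0,0,0,0],[0,-0.032,-0.244,0,0,0,0]]]'
python3 nudge.py '[[[0,-0.014,-0.246,0,0,0,0],[0,0.004,-0.248,0,0,0,0],[0,0.022,-0.246,0,0,0,0],[0,0.04,-0.244,0,0,0,0]]]'
python3 - <<'E'
from h import *
s=r.state();print(s["joint_positions"],s["force"])
cv2.imwrite("pics/scene7.png",cv2.resize(r.grab_frame("scene")[200:340,230:420,::-1],None,fx=4,fy=4))
E
```

```text
clock: 12.7
eef_pos: [0.4572, 0.0071, 0.1428]
eef_rot: [[-0.995, -0.088, 0.051], [-0.101, 0.842, -0.53], [0.004, -0.532, -0.846]]
force: [2.9, -4.1, -5.6]
gripper_width: 0.0066
grip_force: 30.0
clock: 13.1
eef_pos: [0.4544, 0.0352, 0.1834]
eef_rot: [[-0.995, -0.088, 0.051], [-0.101, 0.842, -0.531], [0.004, -0.533, -0.846]]
force: [1.8, -5.3, -3.8]
gripper_width: 0.0072
grip_force: 30.0
[ 0.0427  0.3072 -0.7592  2.0491  0.6774  1.32    0.6163] [ 1.7936 -5.259  -3.8134]
```

View pics/scene7.png

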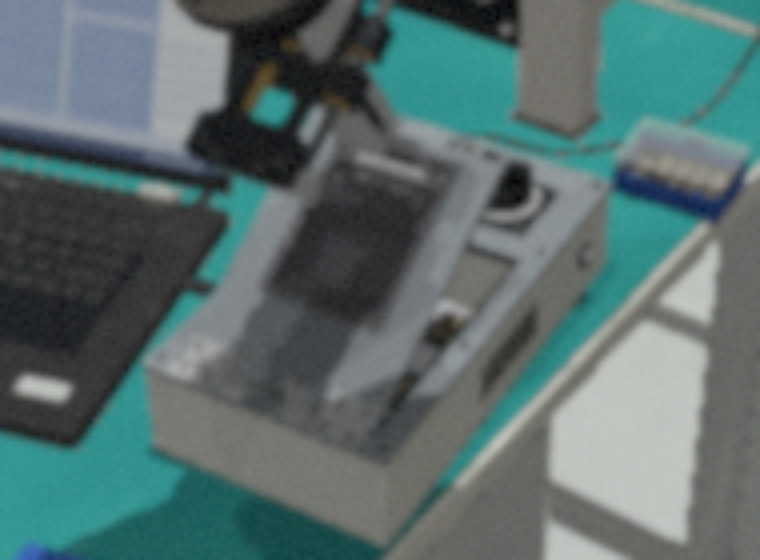

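The hatch is following the ring at about 30°. Its free edge is raised near (400,170), the cup interior is visible, and the arm is clear. I'll keep going.

```bash
python3 nudge.py '[[[0,0.058,-0.24,0,0,0,0],[0,0.076,-0.236,0,0,0,0],[0,0.092,-0.23,0,0,0,0],[0,0.11,-0.222,0,0,0,0],[0,0.126,-0.212,0,0,0,0]]]'
python3 nudge.py '[[[0,0.14,-0.204,0,0,0,0],[0,0.156,-0.192,0,0,0,0],[0,0.17,-0.18,0,0,0,0],[0,0.182,-0.168,0,0,0,0],[0,0.194,-0.154,0,0,0,0]]]'
python3 - <<'E'
from h import *
s=r.state();p=s["eef_pos"];print(s["joint_positions"],s["force"])
d=B.T@(p-[Q[0],Q[1],0])*1000-[0,-5.3+140,75-8.5]; print(d, np.hypot(d[1],d[2]), np.pi-np.arctan2(d[2],d[1])-.242)
E
```

```text
clock: 13.65
eef_pos: [0.4495, 0.0847, 0.2191]
eef_rot: [[-0.995, -0.088, 0.051], [-0.101, 0.841, -0.531], [0.004, -0.533, -0.846]]
force: [0.9, -6.2, 0.1]
gripper_width: 0.007
grip_force: 30.0
clock: 14.15
eef_pos: [0.4435, 0.1443, 0.2347]
eef_rot: [[-0.995, -0.088, 0.051], [-0.101, 0.842, -0.531], [0.004, -0.533, -0.846]]
force: [0.1, -4.8, 2.4]
gripper_width: 0.0069
grip_force: 30.0
[-0.1114  0.3406 -0.8176  1.8927  0.6018  1.5081  0.5258] [ 0.0754 -4.8301  2.4373]
[  0.3842 -11.0429 168.1689] 168.53106544314613 1.2632249183485609
```

```bash
python3 nudge.py '[[[0,0.204,-0.138,0,0,0,0],[0,0.214,-0.122,0,0,0,0],[0,0.222,-0.106,0,0,0,0],[0,0.23,-0.09,0,0,0,0]]]'
python3 nudge.py '[[[0,0.236,-0.072,0,0,0,0],[0,0.24,-0.056,0,0,0,0],[0,0.244,-0.038,0,0,0,0],[0,0.2,-0.014,0,0,0,0],[0,0,0,0,0,0,0]]]'
python3 - <<'E'
from h import *
s=r.state();p=s["eef_pos"];print(s["joint_positions"],s["force"])
d=B.T@(p-[Q[0],Q[1],0])*1000-[0,-5.3+140,75-8.5]; print(d, np.hypot(d[1],d[2]), np.pi-np.arctan2(d[2],d[1])-.242)
cv2.imwrite("pics/scene8.png",cv2.resize(r.grab_frame("scene")[140:340,180:440,::-1],None,fx=3,fy=3))
E
```

```text
clock: 14.55
eef_pos: [0.4385, 0.1944, 0.2299]
eef_rot: [[-0.995, -0.089, 0.051], [-0.102, 0.842, -0.529], [0.004, -0.532, -0.847]]
force: [-1.2, -2.3, 4.9]
gripper_width: 0.0068
grip_force: 30.0
clock: 15.05
eef_pos: [0.434, 0.2384, 0.2122]
eef_rot: [[-0.995, -0.09, 0.051], [-0.104, 0.843, -0.528], [0.004, -0.531, -0.847]]
force: [1.1, 1.9, 1.5]
gripper_width: 0.0066
grip_force: 30.0
[-0.277   0.4709 -0.8257  1.7913  0.6119  1.5724  0.3701] [1.0742 1.8741 1.5086]
[ -0.0939  83.5462 145.7118] 167.96398482991404 1.8494017304517048
```

View pics/scene8.png

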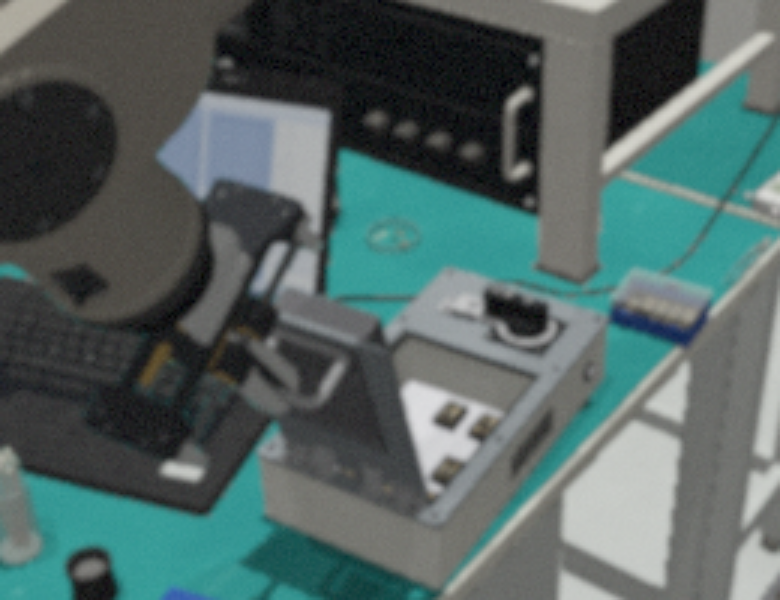

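The hatch leans back on its stops at about 1.85 rad by kinematics, and the bystanders are untouched. I'll release and withdraw along the fingers.

```bash
python3 nudge.py '[[[0,0,0,0,0,0,0.022],[0,0,0,0,0,0,0.022],[0,0,0,0,0,0,0.022],[0,0,0,0,0,0,0.022]]]'
python3 nudge.py '[[[0,0,-0.2,0,0,0,0.022],[0,0,-0.3,0,0,0,0.022],[0,0,-0.6,0,0,0,0.022],[0,0,-0.8,0,0,0,0.022],[0,0,-0.6,0,0,0,0.022]]]'
python3 nudge.py '[[[0,0,0,0,0,0,0.022],[0,0,0,0,0,0,0.022],[0,0,0,0,0,0,0.022]]]'
python3 - <<'E'
from h import *
im=r.grab_frame("scene")[140:340,180:440,::-1];im=cv2.resize(im,None,fx=2,fy=2)
im2=cv2.resize(r.grab_frame("top")[215:315,225:385,::-1],(640,400),interpolation=cv2.INTER_CUBIC)[:,360:]
cv2.imwrite("pics/end.png",np.hstack([im,im2]) if im.shape[0]==im2.shape[0] else im)
E
```

```text
clock: 15.5
eef_pos: [0.4342, 0.2364, 0.2133]
eef_rot: [[-0.995, -0.088, 0.051], [-0.102, 0.842, -0.53], [0.004, -0.532, -0.847]]
force: [-0.1, -0.2, 0.7]
gripper_width: 0.0222
grip_force: 0.0
clock: 16.0
eef_pos: [0.4273, 0.3048, 0.322]
eef_rot: [[-0.995, -0.089, 0.052], [-0.103, 0.843, -0.528], [0.003, -0.53, -0.848]]
force: [0.6, 0.2, 0.4]
gripper_width: 0.0219
grip_force: 0.0
clock: 16.3
eef_pos: [0.4277, 0.3025, 0.3187]
eef_rot: [[-0.995, -0.089, 0.051], [-0.102, 0.842, -0.53], [0.004, -0.532, -0.846]]
force: [1.4, -1.2, 0.4]
gripper_width: 0.0217
grip_force: 0.0
```

View pics/end.png

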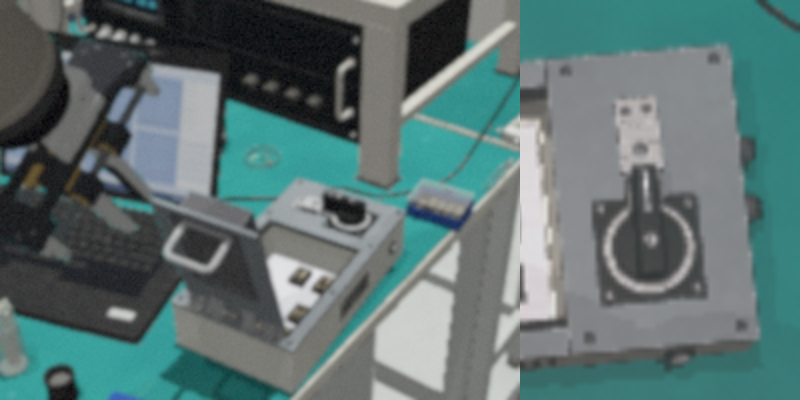

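The hatch leans back open near (230,260) with the gripper clear of it. In the right half of the picture, the handle points straight at the hasp, with pivot (651,240) in line with hole (641,150).

```bash
python3 -c "
from bench import r
print(r.job_done())"
```

```text
the job is handed in; nothing more can be done
None
```

I've handed the job in, but no verdict came back: in the last pictures the isolator is off and lined up with the hasp, the hatch (opened by its flipped-up ring) leans on its stops, the bystanders in view look unmoved, and the arm is clear.

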